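# Run a bowl blank along the fence and hold it home in the boring jig's corner

## Task

Pick up the pale maple bowl blank by its round glue block and set it flat on the plywood bed of the boring jig, at least 50 mm short of the red end stop. Push it against the aluminium fence and, keeping it against the fence, slide it along until it meets the red stop; finish with the gripper still holding it there, flat and square, pressed firmly but not rammed against fence and stop at the same time, ready to be bored. Leave the walnut blank, the glue bottle and the faceplate where they are.

Things in the scene. Friction and masses are not known exactly. Their poses are not given: they have to be found in the camera images.
- maple: The work: pale maple bowl blank, a square block 96 x 96 mm and 34 mm thick, with a round plywood glue block (46 mm diameter, 36 mm tall) centred on top, so 70 mm tall overall; about 0.3 kg. Origin: centre of the underside; z up, x and y square to the side faces. Any of its four sides may face the fence.
- jig: Boring jig, fixed to the table: plywood bed 220 (its x) x 300 (its y) mm, 18 mm thick, with an aluminium fence along its whole far (+x) edge. Origin: centre of the bed's underside, on the table; z up. Everything on it is rigid.
- fence: The jig's aluminium fence, 300 mm long, 25 mm thick, 28 mm high above the bed. Origin: middle of its inner face, at the level of the bed's top. Axes parallel to the jig's; the inner face looks to -x, the fence runs along y.
- stop: Red end stop, fixed on the bed, elsewhere along the fence in each run: rigid block square to the fence, 80 mm long, 24 mm thick, 28 mm high; black knob over the fence. Origin: corner where its working face, the fence's inner face and the bed's top meet. Axes parallel to the jig's. The blank comes from +y; fully home its origin is at x -48, y +48, z 0 mm of this corner.
- walnut: Bystander: dark walnut bowl blank, same shape and size as the maple one, also with a pale glue block. Origin: centre of the underside. Leave alone.
- glue: Bystander: white glue bottle with orange cap and yellow band, 48 mm diameter, 130 mm tall. Origin: centre of the underside. Leave alone.
- faceplate: Bystander: steel lathe faceplate, a disc of 80 mm diameter with a hub, 35 mm tall. Origin: centre of the underside. Leave alone.
There are look-alikes about, which are no part of the job. Several things look just like the maple: the one meant starts nearest to the robot's base.

How it is judged:
By the outcome, as a careful person would: the job done as asked, in the order asked, and still so for the second after the job is handed in, while the arm keeps its last pose, push and grip.
It also fails if it takes over 64 s, if anything falls off the work surface, if the arm or the gripper's body presses on something with over 40 N, if the wrist force passes 120 N, or if a joint passes its speed limit or range.

## Robot

A 6-joint arm with a two-finger parallel gripper is mounted at the origin on the work surface. World frame = base frame: x ahead of the robot, y to its left, z up, the work surface at z = 0. Lengths are in m, angles in degrees, forces in N, time in s.
With the tool pointing down it reaches from about 0.35 to 0.875 m from the base axis. Payload 4.2 kg.
Tool frame: the origin (TCP) lies midway between the tips of the shut fingers; the grasp point (between the pads) lies arm.grip_point_offset behind it (arm.grip_point_offset is the distance from the TCP to the grasp point, in m); z points along the fingers, y is the direction in which the jaws open and shut (so a half turn about z gives the same grasp; the last joint's range is limited). The gripper opens to 87 mm and grips with 3 to 60 N. Pads are 19 mm wide; open, the fingers measure 117 mm over their backs; the gripper's body (75 mm by 190 mm) begins 51 mm behind the grasp point.
Start: joints at [-61.73, 22.042, 0.453, 0, -68.411, -14.817], TCP at [0.145, -0.608, 0.223] pointing down, gripper open.
Joint ranges: [-179.83, 179.83], [-69.29, 118.12], [-61.27, 80.66], [-181.25, 117.63], [-171.15, -9.14], [-177.46, 177.46]. Speed limits (degrees/s): [159.86, 159.86, 180, 180, 180, 180].

## Interface

Orientations are given as [roll, pitch, yaw] about the fixed x, y, z axes, in that order (R = Rz(yaw) Ry(pitch) Rx(roll)).
In Python, from workcell import arm gives the robot as it stands. Calls block until the motion is done:
- arm.movep(position, orientation): joint-space move of the TCP to a pose.
- arm.move_l(position, ori=None, vel=0.15, until_force=None): straight line of the TCP; ori=None keeps the orientation; vel is the mean speed in m/s. With until_force (N) it stops when the force on the tool has changed by that much, and returns True; else False.
- arm.movej(angles): joint-space move.
- arm.command_gripper(opening, f_grip=None): finger opening in m; f_grip is the grip in N (None keeps the last); returns when the fingers have stopped.
- arm.wait(seconds).
- arm.solve_ik(position, orientation): joint angles nearest the present ones, or None.
- arm.camera(name): name is "scene" or "top" or "wrist"; returns a dict with "frame" (420x560x3 uint8, red, green, blue), "intrinsics" (3x3 intrinsics, pixels), "T" (4x4, takes a point from camera to world coordinates); the wrist camera has in their place "T_tool_cam" (4x4, takes a point from camera to tool coordinates, whose origin is the TCP and whose axes are the flange's). Camera axes: x right, y down, z forward; pixel columns grow to the right and rows downward; lengths in m; the calibration is good to about 2 mm. A picture is of the moment at which its call begins: read the wrist's pose just before it. There is no depth.
A pose or a line that the arm cannot do raises arm.IKError and nothing moves.
- arm.job_done(): hands the job in, once; it reports no verdict.
Trained networks look in a picture, given as the dict that the camera call returned (one of the last four; its "shot" number tells which), for a name from the list of things; names that differ only in an ending like _2 or _b are one class to them, and where a whole thing is asked for, a point or a joint stands for the part that bears it (a point fixed in the world has none). Each returns a list of dicts, best first, with "confidence" (0 to 1); they miss things now and then, are a little off and sometimes report something else, mostly with a low value. They report only what shows in the picture. A call takes as long as a camera call. They do not tell look-alikes from the thing itself.
- arm.regions_of(picture, query): "region" (420x560 bool, what is visible of it) and "point" ([column, row] in pixels, amid what is visible of it).
- arm.place_of(picture, query): "point" ([column, row] in pixels: a listed point, or the origin of a listed thing).
Readings, each from a call of its own:
- arm.read_time(): time.
- arm.read_qpos(): joint angles.
- arm.read_qvel(): joint speeds.
- arm.read_tau(): joint torques, N m.
- arm.read_ee_pos(): TCP position.
- arm.read_eef_rot(): TCP orientation.
- arm.read_contact_force(): force on the tool from outside, world axes, zero at the start.
- arm.read_wrist_torque(): the same for the moment, N m.
- arm.read_finger_gap(): finger opening in m.
Only numpy, scipy, OpenCV 4.12 (cv2) and the standard library are available. Lean on these libraries where they do the work, as an engineer would, in place of code of your own. Each camera call takes 0.05 s, during which the arm holds its last target. There are 200 camera calls.

## Working session

There is one attempt and no reset: what is moved stays moved. The work goes in short steps, each a Python script; the robot and the scene stay as the last script left them, time stands still between calls to the robot, and variables do not carry over. Pictures are saved under pics/ and viewed, about 8 in all and at most 12, crops included, and the job is handed in when it is done.

```bash
ls; mkdir -p pics
cat > h.py <<'E'
import numpy as np, cv2
from workcell import arm
from scipy.spatial.transform import Rotation as R
def ray(p,uv,T=None):
    T=np.array(p["T"]) if T is None else T
    d=np.linalg.inv(np.array(p["intrinsics"]))@np.array([uv[0],uv[1],1.])
    return T[:3,3],T[:3,:3]@d
def onz(p,uv,z,T=None):
    o,d=ray(p,uv,T); return o+d*(z-o[2])/d[2]
def proj(p,X,T=None):
    T=np.array(p["T"]) if T is None else T
    c=np.linalg.inv(T)@np.r_[X,1]; q=np.array(p["intrinsics"])@c[:3]; return q[:2]/q[2]
def wristT(p,pos,rot):
    M=np.eye(4); M[:3,:3]=R.from_euler('xyz',rot,degrees=True).as_matrix(); M[:3,3]=pos
    return M@np.array(p["T_tool_cam"])
def save(f,n,s=1): cv2.imwrite(f"pics/{n}.png",cv2.resize(f[:,:,::-1],None,fx=s,fy=s,interpolation=cv2.INTER_CUBIC))
E
python3 - <<'E'
from h import *
print(arm.read_time(),arm.read_ee_pos(),arm.read_eef_rot(),arm.grip_point_offset)
for c in ["top","scene"]:
    p=arm.camera(c); save(p["frame"],c+"0",1.4)
    print(c,np.round(p["T"],3).tolist())
    for q,z in [("maple",0),("jig",0),("fence",.018),("stop",.018),("walnut",0),("glue",0),("faceplate",0)]:
        for d in arm.place_of(p,q)[:5]:
            print(q,round(d["confidence"],2),np.round(d["point"],1),np.round(onz(p,d["point"],z),3))
print(arm.read_time())
E
```

```text
pics
0.0 [ 0.14527113 -0.60726915  0.2214411 ] [ 1.79873304e+02 -6.08403317e-03 -1.66558560e+02] 0.0187
top [[-0.02, -0.994, 0.109, 0.485], [-1.0, 0.02, -0.001, -0.03], [-0.001, -0.109, -0.994, 1.122], [0.0, 0.0, 0.0, 1.0]]
maple 0.98 [155. 277.] [0.443 0.285 0.   ]
maple 0.64 [141.4 146.7] [0.77  0.323 0.   ]
jig 0.69 [311.8 232.1] [ 0.545 -0.102  0.   ]
jig 0.4 [326.6 196.5] [ 0.633 -0.141  0.   ]
fence 0.87 [324.7 193.4] [ 0.639 -0.135  0.018]
stop 0.85 [345.8 203.7] [ 0.612 -0.186  0.018]
walnut 0.74 [149.3 211.2] [0.605 0.301 0.   ]
glue 0.65 [430.7 300.7] [ 0.373 -0.386  0.   ]
faceplate 0.92 [208.5 155.5] [0.743 0.153 0.   ]
scene [[0.749, 0.473, -0.464, 1.28], [0.662, -0.514, 0.545, -0.852], [0.02, -0.716, -0.698, 1.081], [0.0, 0.0, 0.0, 1.0]]
maple 0.92 [312.8 147.7] [0.438 0.311 0.   ]
maple 0.6 [338.7 260.9] [ 0.821 -0.049  0.   ]
maple 0.59 [389.9 187.2] [0.757 0.317 0.   ]
jig 0.64 [255.  229.1] [ 0.562 -0.119  0.   ]
fence 0.59 [271.2 241.8] [ 0.642 -0.136  0.018]
stop 0.79 [253.1 247.4] [ 0.619 -0.187  0.018]
walnut 0.8 [348.2 172.7] [0.613 0.284 0.   ]
glue 0.93 [140.8 246.8] [ 0.369 -0.391  0.   ]
faceplate 0.91 [356.3 215. ] [0.751 0.136 0.   ]
0.8
```

View pics/top0.png

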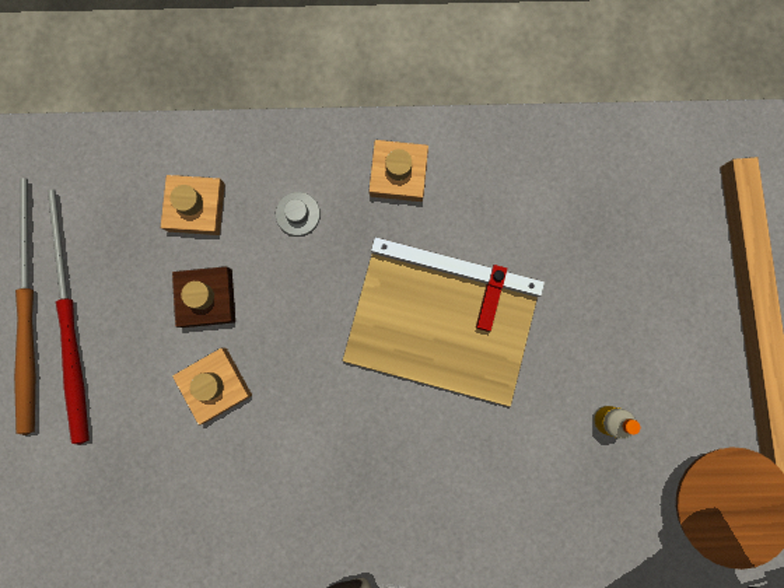

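View pics/scene0.png

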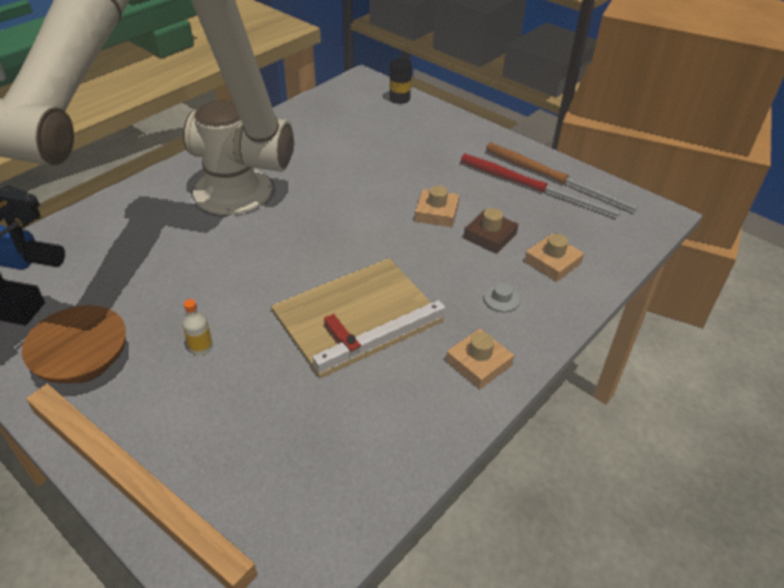

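Maple candidates in the top picture: (210,387) is about 0.53 m from the base, (192,205) about 0.84 m and (398,168) about 0.82 m. The first is nearest, so it is the one meant. The red stop's working face looks left (+y), and the jig is yawed about -15°. Next I look from near.

```bash
cat >> h.py <<'E'
def look(n,qs,s=1):
    pos,rot=arm.read_ee_pos(),arm.read_eef_rot(); p=arm.camera("wrist"); T=wristT(p,pos,rot); save(p["frame"],n,s)
    np.savez(f"pics/{n}.npz",T=T,K=p["intrinsics"],f=p["frame"])
    for q,z in qs:
        for d in arm.place_of(p,q)[:3]: print(q,round(d["confidence"],2),np.round(d["point"],1),np.round(onz(p,d["point"],z,T),4))
    return p,T
E
python3 - <<'E'
from h import *
p=arm.camera("wrist"); print(np.round(p["T_tool_cam"],3).tolist())
arm.move_l([0.145,-0.607,0.32])
print(np.round(arm.solve_ik([0.5,-0.02,0.36],[180,0,165]),1))
arm.movep([0.5,-0.07,0.36],[180,0,165]); look("jig",[("jig",0),("fence",.018),("stop",.018)])
arm.movep([0.42,0.285,0.30],[180,0,165]); look("map",[("maple",0),("maple",0.0)])
print(arm.read_time())
a,b=cv2.imread("pics/jig.png"),cv2.imread("pics/map.png")
cv2.imwrite("pics/both.png",cv2.resize(np.hstack([a,b]),(800,300),interpolation=cv2.INTER_AREA))
E
```

```text
[[0.0, -0.953, -0.303, 0.083], [1.0, 0.001, -0.001, 0.0], [0.001, -0.303, 0.953, -0.162], [0.0, 0.0, 0.0, 1.0]]
[  16.3    5.7   -2.    -0.   -82.3 -121.3]
jig 0.65 [267.9 192.7] [ 0.5476 -0.108   0.    ]
jig 0.56 [552.8 154.2] [0.5989 0.3054 0.    ]
stop 0.67 [227.2 252.9] [ 0.6184 -0.1916  0.018 ]
maple 0.69 [291.8 183. ] [0.4491 0.2877 0.    ]
maple 0.66 [366.9 368.3] [ 0.7668  0.326  -0.    ]
maple 0.69 [291.8 183. ] [0.4491 0.2877 0.    ]
maple 0.66 [366.9 368.3] [ 0.7668  0.326  -0.    ]
5.6833
```

View pics/both.png

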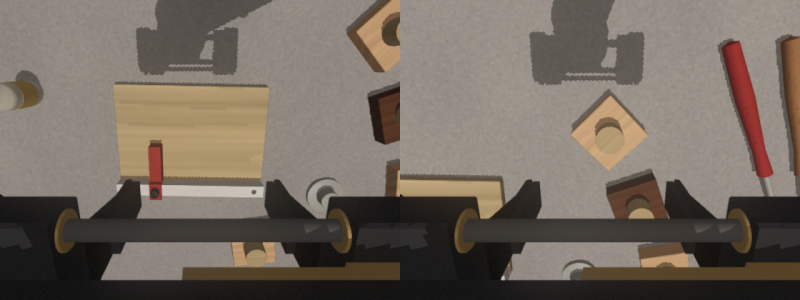

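The enlarged left/right views show the maple at (610,130) in the right panel, alone and nearest the base. The walnut is behind it, and the stop is at (155,170) in the left panel. Now I fit silhouettes for precise poses.

```bash
cat >> h.py <<'E'
from scipy.optimize import minimize
def box(x0,x1,y0,y1,z0,z1): return np.array([[x,y,z] for x in (x0,x1) for y in (y0,y1) for z in (z0,z1)])
_a=np.linspace(0,2*np.pi,24,endpoint=False)
BL=[box(-.048,.048,-.048,.048,0,.034),np.array([[.023*np.cos(t),.023*np.sin(t),z] for t in _a for z in (.034,.07)])]
JIG=[box(-.11,.11,-.15,.15,0,.018),box(.085,.11,-.15,.15,.018,.046)]
JIG2=[box(-.11,.11,-.15,.15,0,.018),box(.11,.135,-.15,.15,0,.046)]
STOP=[box(-.08,0,-.024,0,0,.028)]
def render(parts,K,T,x,z0,S=4):
    c,s=np.cos(x[2]),np.sin(x[2]); m=np.zeros((420*S,560*S),np.uint8); Ti=np.linalg.inv(T)
    for P in parts:
        W=np.c_[x[0]+c*P[:,0]-s*P[:,1],x[1]+s*P[:,0]+c*P[:,1],P[:,2]+z0]
        q=(W@Ti[:3,:3].T+Ti[:3,3])@np.array(K).T; q=q[:,:2]/q[:,2:]
        cv2.fillConvexPoly(m,cv2.convexHull(np.round((q+.5)*S).astype(np.int32)),1)
    return cv2.resize(m.astype(np.float32),(560,420),interpolation=cv2.INTER_AREA)
def fit(parts,obs,x0,z0=0):
    def cost(x):
        return sum(1-np.minimum(r,m).sum()/np.maximum(r,m).sum() for K,T,m in obs for r in [render(parts,K,T,x,z0)])/len(obs)
    best=None
    for d in (.012,.004):
        s=np.array([x0]+[list(np.array(x0)+e) for e in np.diag([d,d,d*10])])
        r=minimize(cost,x0,method="Nelder-Mead",options=dict(initial_simplex=s,xatol=1e-4,fatol=1e-5)); x0=r.x
    return r.x,r.fun
def ob(p,T,q,near):
    L=arm.regions_of(p,q); 
    if not L: return None
    d=min(L,key=lambda d:np.hypot(*(np.array(d["point"])-near))); 
    print(q,round(d["confidence"],2),np.round(d["point"]),d["region"].sum())
    return (np.array(p["intrinsics"]),T,d["region"].astype(np.float32))
E
python3 - <<'E'
from h import *
for n,shots in (("jig",(3,4,5)),):
    for k in shots:
        try:
            z=np.load(f"pics/{n}.npz"); pj=dict(shot=k,frame=z["f"],intrinsics=z["K"],T=z["T"])
            pj["intrinsics"]=z["K"]; L=arm.regions_of(pj,"jig"); print(k,[(round(d["confidence"],2),d["point"]) for d in L])
        except Exception as e: print(k,e)
p=arm.camera("top"); print(p["shot"]); T=np.array(p["T"])
pos,rot=arm.read_ee_pos(),arm.read_eef_rot(); w=arm.camera("wrist"); Tw=wristT(w,pos,rot)
om=[ob(p,T,"maple",(150,277)),ob(w,Tw,"maple",(292,185))]
for o in ([om[0]],[om[1]],om): print(fit(BL,o,[.446,.287,.5]))
oj=ob(p,T,"jig",(315,232)); os=ob(p,T,"stop",(346,215)); of=ob(p,T,"fence",(325,193))
for P in (JIG,JIG2):print("jig",fit(P,[oj],[.55,-.10,-.25]))
print("stop",fit(STOP,[os],[.615,-.187,-.25],.018))
m=(p["frame"].copy()); m[oj[2]>0,2]=255; m[of[2]>0,0]=0; m[os[2]>0,1]=255; m[om[0][2]>0,2]=255
save(m[100:320,100:420],"mask",2.4)
E
```

```text
3 []
4 [(0.73, [273.2, 186.8])]
5 [(0.56, [93.1, 264.3])]
6
maple 0.74 [153. 273.] 1654
maple 0.71 [292. 184.] 6126
(array([0.44968675, 0.28819406, 0.51257183]), np.float64(0.1062578558921814))
(array([0.44739365, 0.28796591, 0.50314759]), np.float64(0.03043919801712036))
(array([0.44802717, 0.28808837, 0.5131505 ]), np.float64(0.07409384846687317))
stop 0.76 [352. 214.] 523Traceback (most recent call last):
  File "<stdin>", line 13, in <module>
  File "h.py", line 43, in fit
    r=minimize(cost,x0,method="Nelder-Mead",options=dict(initial_simplex=s,xatol=1e-4,fatol=1e-5)); x0=r.x
    res = _minimize_neldermead(fun, x0, args, callback, bounds=bounds,
                               **options)
    fsim[k] = func(sim[k])
              ~~~~^^^^^^^^
    fx = function(np.copy(x), *(wrapper_args + args))
  File "h.py", line 39, in cost
    return sum(1-np.minimum(r,m).sum()/np.maximum(r,m).sum() for K,T,m in obs for r in [render(parts,K,T,x,z0)])/len(obs)
           ~~~^^^^^^^^^^^^^^^^^^^^^^^^^^^^^^^^^^^^^^^^^^^^^^^^^^^^^^^^^^^^^^^^^^^^^^^^^^^^^^^^^^^^^^^^^^^^^^^^^^
  File "h.py", line 39, in <genexpr>
    return sum(1-np.minimum(r,m).sum()/np.maximum(r,m).sum() for K,T,m in obs for r in [render(parts,K,T,x,z0)])/len(obs)
                                                                 ^^^^^
TypeError: cannot unpack non-iterable NoneType object
```

Run:
```python
from h import *
z=np.load("pics/jig.npz"); pj=dict(shot=4,frame=z["f"],intrinsics=z["K"]); T=z["T"]
oj=ob(pj,T,"jig",(273,187)); os=ob(pj,T,"stop",(220,235)); of=ob(pj,T,"fence",(260,262))
for P in (JIG,JIG2): print("jig",fit(P,[oj],[.55,-.10,-.25]) if oj else None)
if os: print("stop",fit(STOP,[os],[.615,-.187,-.25],.018))
F=[box(0,.025,-.15,.15,0,.028)]
if of: print("fence",fit(F,[of],[.64,-.135,-.25],.018))
m=z["f"].copy()
for o,c in ((oj,2),(os,1),(of,0)):
    if o: m[o[2]>0,c]=255
save(m[100:300,130:400],"mask",2.9)
```

```text
jig 0.73 [273. 187.] 30239
stop 0.75 [216. 238.] 1557
fence 0.95 [286. 261.] 3613
jig (array([ 0.54913675, -0.10937721, -0.28207434]), np.float64(0.07427120208740234))
jig (array([ 0.54830417, -0.1091205 , -0.27241602]), np.float64(0.15652519464492798))
stop (array([ 0.61577786, -0.18867489, -0.28012239]), np.float64(0.2646767497062683))
fence (array([ 0.63006347, -0.13376205, -0.28165713]), np.float64(0.2570939064025879))
```

View pics/mask.png

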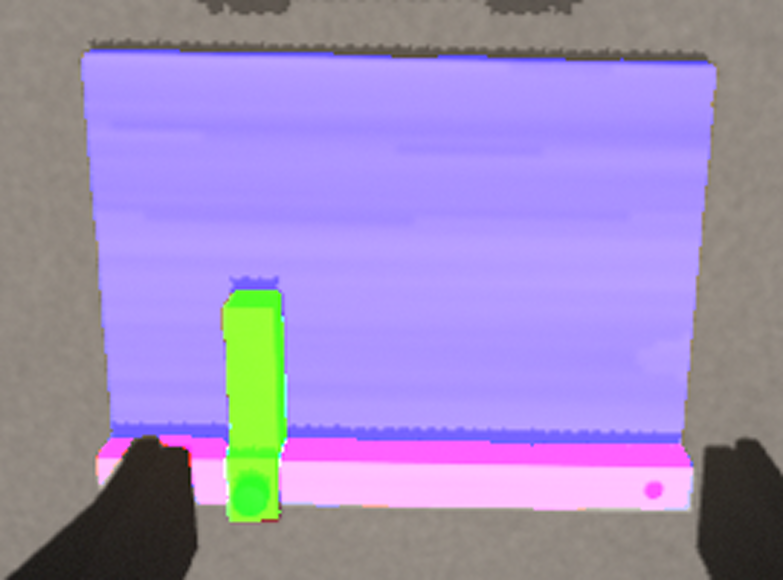

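Run:
```python
from h import *
z=np.load("pics/jig.npz"); p=dict(intrinsics=z["K"])
P=[onz(p,(np.array(c)+.5)/2.9+[130,100]-.5,.018,z["T"])[:2] for c in ((300,438),(675,443),(284,310),(287,434),(115,432))]
print(np.round(P,4))
d=P[1]-P[0]; print("fence yaw",np.degrees(np.arctan2(-d[0],d[1]))); e=P[3]-P[2]; print("stop yaw",np.degrees(np.arctan2(e[1],e[0])))
a=np.radians(-16.1); ux=np.array([np.cos(a),np.sin(a)]); uy=np.array([-ux[1],ux[0]])
for q in P: print(np.round([q@ux,q@uy],4))
c=np.array([.5491,-.1094]);print("jig ctr",c@ux,c@uy)
```

```text
[[ 0.6172 -0.1818]
 [ 0.6709  0.0074]
 [ 0.5481 -0.1685]
 [ 0.6133 -0.1877]
 [ 0.5889 -0.2743]]
fence yaw -15.831353432782675
stop yaw -16.404114488607195
[ 0.6434 -0.0036]
[0.6425 0.1932]
[ 0.5733 -0.0099]
[ 0.6413 -0.0103]
[ 0.6419 -0.1003]
jig ctr 0.557902056619215 0.047164236663494875
```

Run:
```python
from h import *
for f in (28.9,-151.1,118.9,-61.1):
  for s in (45.1,-45.1):
    a=arm.solve_ik([.4475,.288,.037],[180,0,f+s]); b=arm.solve_ik([.59,-.13,.055],[180,0,f])
    print(f,s,None if a is None else np.round(a[[0,5]] if hasattr(a,'shape') else [a[0],a[5]]),None if b is None else np.round([b[0],b[5]]))
print(arm.read_time())
```

```text
28.9 45.1 [ 50. 114.] [  3. 116.]
28.9 -45.1 [50. 24.] [  3. 116.]
-151.1 45.1 [ 50. -66.] [  3. -64.]
-151.1 -45.1 [  50. -156.] [  3. -64.]
118.9 45.1 [  50. -156.] [   3. -154.]
118.9 -45.1 [ 50. 114.] [   3. -154.]
-61.1 45.1 [50. 24.] [ 3. 26.]
-61.1 -45.1 [ 50. -66.] [ 3. 26.]
6.3333
```

Run:
```python
from h import *
o=[180,0,164.0]
arm.movep([.4475,.288,.12],o); arm.command_gripper(.087)
hit=arm.move_l([.4475,.288,.0375],vel=.08,until_force=8)
print("hit",hit,arm.read_ee_pos(),arm.read_contact_force())
arm.command_gripper(.03,45); print("gap",arm.read_finger_gap(),arm.read_contact_force())
arm.move_l([.4475,.288,.15],vel=.12); print(arm.read_ee_pos(),arm.read_finger_gap(),arm.read_contact_force(),arm.read_time())
p=arm.camera("wrist"); save(p["frame"],"grasp",1.2)
```

```text
hit False [0.44784092 0.28833017 0.03800075] [-0.2021311   0.55495526  0.01531188]
gap 0.04513696153648221 [ 1.15263128 -0.36676465  0.47759675]
[0.44690224 0.28747347 0.14899853] 0.04478681118630789 [ 0.70766874 -1.00947202 -2.59270192] 10.3667
```

View pics/grasp.png

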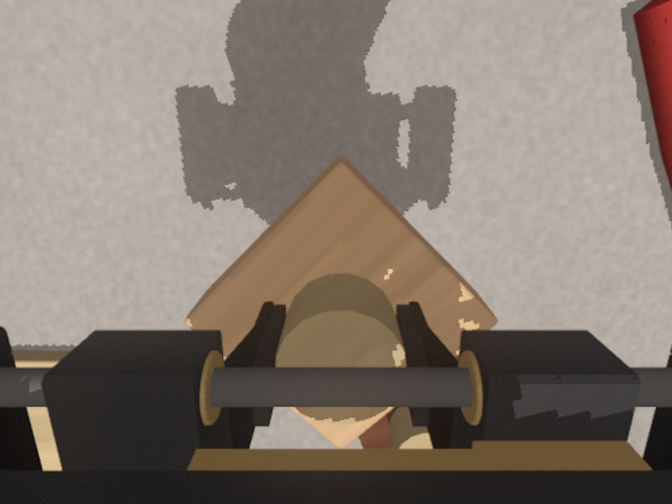

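The blank is held centred, its corners symmetric at (188,320) and (496,320), so it sits at 45° to the jaws as planned. Next I set it on the bed about 80 mm short of the stop.

```bash
cat >> h.py <<'E'
a_=np.radians(-16.1); ux=np.array([np.cos(a_),np.sin(a_)]); uy=np.array([-ux[1],ux[0]])
def W(x,y,z): return [*(x*ux+y*uy),z]
def st(t):
    p=np.array(arm.read_ee_pos()); f=np.array(arm.read_contact_force())
    print(t,"jig xyz",np.round([p[:2]@ux,p[:2]@uy,p[2]],4),"F",np.round([f[:2]@ux,f[:2]@uy,f[2]],1),"t",round(arm.read_time(),2)); return f
E
python3 - <<'E'
from h import *
o=[180,0,118.9]
arm.movep(W(.565,.12,.14),o); st("above")
arm.move_l(W(.565,.12,.075),vel=.1)
h=arm.move_l(W(.565,.12,.048),vel=.03,until_force=8); st(h)
look("placed",[("maple",.018),("stop",.018)],1.2)
print(arm.read_eef_rot(),arm.read_wrist_torque())
E
```

```text
above jig xyz [0.5648 0.1209 0.14  ] F [-0.2 -0.1 -1.7] t 11.75
True jig xyz [0.5648 0.1198 0.0553] F [0.8 0.2 2.3] t 13.2
maple 0.95 [283.  244.1] [ 0.5764 -0.0426  0.018 ]
[-1.79954253e+02 -3.71428037e-03  1.18923496e+02] [-0.20267576 -0.20796255  0.10402208]
```

View pics/placed.png

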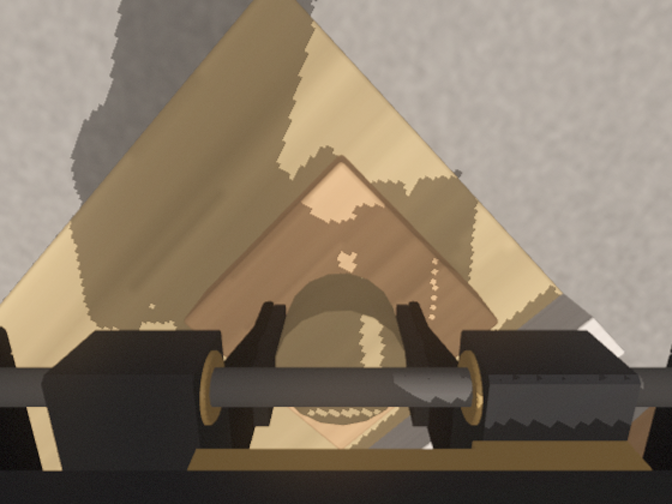

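It is on the bed and square to it. Now I push it to the fence with light down pressure.

Run:
```python
from h import *
z=.0545
arm.move_l(W(.565,.12,z),vel=.02); f=st("down")
h=arm.move_l(W(.603,.12,z),vel=.03,until_force=12); f=st(h); arm.wait(.2); st("settle")
print(arm.read_eef_rot(),arm.read_finger_gap())
```

```text
down jig xyz [0.5648 0.1199 0.0553] F [-3.3 -0.9  7.4] t 13.6
True jig xyz [0.565  0.1199 0.0555] F [-1.5  0.7  4.2] t 13.97
settle jig xyz [0.565  0.1199 0.0555] F [-2.1  1.2  4.2] t 14.17
[-179.58421983   -0.2545057   118.8800593 ] 0.0451858543831904
```

Run:
```python
from h import *
z=.0553
for x in (.570,.578,.586,.590):
    h=arm.move_l(W(x,.12,z),[180,0,118.9],vel=.03,until_force=25); f=st((x,h))
    if h or abs(f[:2]@ux)>10: break
print(arm.read_eef_rot(),arm.read_finger_gap(),arm.read_wrist_torque())
```

```text
(0.57, False) jig xyz [0.5681 0.1194 0.0553] F [-5.8  0.1  7.9] t 14.48
(0.578, False) jig xyz [0.5762 0.1192 0.0553] F [-3.9 -0.9  7.2] t 14.9
(0.586, False) jig xyz [0.5842 0.1192 0.0553] F [-5.5 -0.2  7.7] t 15.32
(0.59, False) jig xyz [0.5882 0.1192 0.0553] F [-4.  -1.   7.5] t 15.6
[-1.79775559e+02 -9.85586237e-02  1.18866794e+02] 0.04529353401150177 [0.2937471  1.30515371 0.03703168]
```

Run:
```python
from h import *
z=.0553; x=.590
while x<.606:
    x+=.0015; h=arm.move_l(W(x,.12,z),[180,0,118.9],vel=.02,until_force=25); f=st((round(x,4),h))
    if h or f[:2]@ux<-12: break
print(arm.read_eef_rot(),arm.read_finger_gap(),arm.read_wrist_torque())
```

```text
(0.5915, False) jig xyz [0.5891 0.1191 0.0554] F [-6.4  0.2  7.8] t 15.85
(0.593, False) jig xyz [0.5905 0.1191 0.0554] F [-6.7  0.8  8.2] t 16.1
(0.5945, False) jig xyz [0.592  0.1191 0.0554] F [-6.3 -0.6  8.5] t 16.35
(0.596, False) jig xyz [0.5935 0.1191 0.0554] F [-6.1 -0.6 10.3] t 16.6
(0.5975, False) jig xyz [0.5949 0.1191 0.0554] F [-8.1 -0.2  9.7] t 16.85
(0.599, False) jig xyz [0.595  0.1189 0.0554] F [-11.3   0.8  12.3] t 17.1
(0.6005, False) jig xyz [0.595  0.1189 0.0554] F [-16.1   1.8  12.9] t 17.35
[-179.43367252   -0.34098346  118.85676588] 0.04526691390054199 [1.85745565 3.53465154 0.13052338]
```

```bash
cat >> h.py <<'E'
def tilt():
    v=R.from_euler('xyz',arm.read_eef_rot(),degrees=True).as_matrix()[:,2]; t=np.degrees([v[:2]@ux,v[:2]@uy]); print("tilt tip toward +x,+y deg",np.round(t,2),"yaw",round(arm.read_eef_rot()[2],2)); return t
E
python3 - <<'E'
from h import *
z=.0553; tilt()
for y in (.105,.085,.065,.050):
    h=arm.move_l(W(.6000,y,z),[180,0,118.9],vel=.04,until_force=30); f=st((y,h)); tilt()
    if h: break
E
```

```text
tilt tip toward +x,+y deg [-0.64 -0.16] yaw 118.86
(0.105, False) jig xyz [0.5951 0.1088 0.0554] F [-17.2  16.8  12.7] t 17.88
tilt tip toward +x,+y deg [-0.47  0.2 ] yaw 118.91
(0.085, False) jig xyz [0.595  0.089  0.0554] F [-17.2  17.4  13.7] t 18.52
tilt tip toward +x,+y deg [-0.47  0.21] yaw 118.91
(0.065, False) jig xyz [0.595  0.0689 0.0554] F [-16.8  18.4  13.7] t 19.18
tilt tip toward +x,+y deg [-0.49  0.21] yaw 118.91
(0.05, False) jig xyz [0.595  0.0538 0.0554] F [-16.8  17.4  14.3] t 19.7
tilt tip toward +x,+y deg [-0.5  0.2] yaw 118.9
```

Run:
```python
from h import *
y=.05
while y>.022:
    y-=.002; h=arm.move_l(W(.5992,y,.0557),[180,0,118.9],vel=.02,until_force=30); f=st((round(y,4),h))
    if h or f[:2]@uy>27: break
arm.wait(.2); st("settled"); tilt(); print(arm.read_finger_gap())
```

```text
(0.048, False) jig xyz [0.595  0.051  0.0554] F [-13.4  14.3  10.5] t 19.96
(0.046, False) jig xyz [0.595  0.0492 0.0554] F [-13.   14.9  10.5] t 20.21
(0.044, False) jig xyz [0.595  0.0472 0.0554] F [-13.1  14.6  11. ] t 20.46
(0.042, False) jig xyz [0.595  0.0452 0.0554] F [-13.   13.9  10.9] t 20.71
(0.04, False) jig xyz [0.595  0.0432 0.0554] F [-13.2  14.9  10.4] t 20.96
(0.038, False) jig xyz [0.595  0.0412 0.0554] F [-12.8  15.1  10.2] t 21.21
(0.036, False) jig xyz [0.595  0.0392 0.0554] F [-12.8  14.6  10.2] t 21.46
(0.034, False) jig xyz [0.595  0.0375 0.0554] F [-13.5  15.7  11.3] t 21.71
(0.032, False) jig xyz [0.595  0.0375 0.0554] F [-13.1  22.7  11.6] t 21.96
(0.03, False) jig xyz [0.595  0.0373 0.0555] F [-15.9  29.6  11.8] t 22.21
settled jig xyz [0.595  0.0373 0.0555] F [-15.6  30.   12. ] t 22.41
tilt tip toward +x,+y deg [-0.37  0.44] yaw 118.93
0.04518117971982479
```

Run:
```python
from h import *
R0=R.from_euler('xyz',[180,0,118.9],degrees=True)
def cmd(tx,ty,x,y,z):
    # tip shift toward +x by tx deg, +y by ty: z_tool=-Z + tx*ux+ty*uy
    zt=np.array([0,0,-1.]); d=np.r_[np.radians(tx)*ux+np.radians(ty)*uy,0]
    o=(R.from_rotvec(np.cross(zt,d))*R0).as_euler('xyz',degrees=True)
    arm.move_l(W(x,y,z),o,vel=.02); arm.wait(.2)
for k in (.5,1.):
    cmd(.4*k,-.45*k,.5992,.030,.0557); st(k); tilt(); print(arm.read_wrist_torque())
print(arm.read_finger_gap())
p=arm.camera("scene"); q=arm.camera("top")
a=cv2.resize(p["frame"][190:290,190:330],(560,400),interpolation=cv2.INTER_CUBIC)
c=proj(q,[.57,-.13,.05]).astype(int); b=cv2.resize(q["frame"][c[1]-50:c[1]+50,c[0]-30:c[0]+30],(240,400),interpolation=cv2.INTER_CUBIC)
save(np.hstack([a,b]),"final")
```

```text
0.5 jig xyz [0.5951 0.0373 0.0555] F [-15.9  29.7  13.1] t 22.86
tilt tip toward +x,+y deg [-0.16  0.21] yaw 118.94
[9.40439925 2.25250561 0.19349956]
1.0 jig xyz [0.5951 0.0372 0.0554] F [-16.   30.3  12.2] t 23.31
tilt tip toward +x,+y deg [ 0.04 -0.02] yaw 118.94
[9.55913809 2.22055508 0.16641386]
0.04505517460927218
```

View pics/final.png

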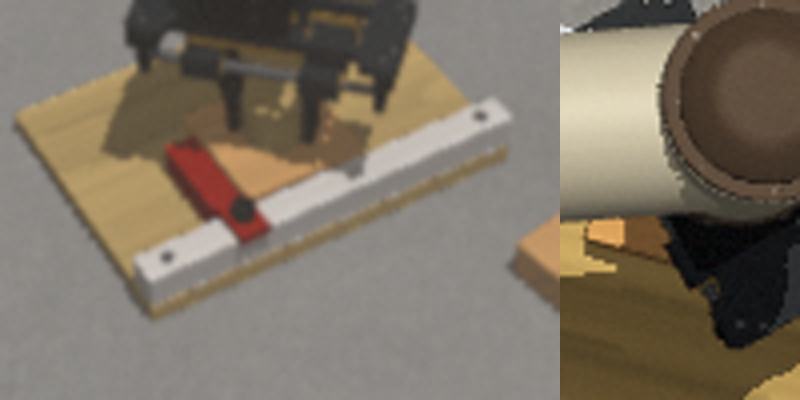

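Run:
```python
from h import *
st("end"); arm.job_done()
```

```text
end jig xyz [0.5951 0.0373 0.0555] F [-15.6  29.6  11.8] t 23.41
the job is handed in; nothing more can be done
```

The maple blank is in the corner of the jig, still gripped and pressed against both the fence and the red stop, and I have handed the job in at 23.4 s. I picked up the one nearest the base, set it flat on the bed about 80 mm short of the stop, pushed it to the fence and slid it along to the stop.

**Last readings**
- **Position:** the tool is within about 1 mm of the home position I measured from the images.
- **Forces:** about 16 N along the fence direction, 30 N along the stop direction (bed and fence friction took about 15 N of that while sliding) and 12 N downwards.
- **Square and flat:** after I corrected a tool lean of about 0.6°, it was level to within 0.05° and 0.04° off in yaw. Height stayed within 0.2 mm of the height at which the blank first touched the bed.
- **Picture:** the scene view shows the blank in the corner between stop and fence. The top view was hidden by the arm, so it couldn't confirm this.

**What did not go to plan**
- The first push towards the fence stopped too early on a force trigger, so I finished the push in small steps.
- The image networks missed the jig in one picture, so I took its pose from the wrist view instead.
- I did not go near the walnut, the glue bottle or the faceplate, but I did not measure them again afterwards.

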